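# Shut and bolt the seal-kit case

## Robot

A 6-joint arm with a two-finger parallel gripper is mounted at the origin on the work surface. World frame = base frame: x ahead of the robot, y to its left, z up, the work surface at z = 0. Lengths are in m, angles in degrees, forces in N, time in s.
With the tool pointing down it reaches from about 0.375 to 0.9 m from the base axis. Payload 3.1 kg.
Tool frame: the origin (TCP) lies midway between the tips of the shut fingers; the grasp point (between the pads) lies 19 mm behind it; z points along the fingers, x is the direction in which the jaws open and shut, and the axes are right-handed (so a half turn about z gives the same grasp; the last joint's range is limited). The gripper opens to 87 mm and grips with 3 to 60 N. Pads are 19 mm wide; open, the fingers measure 117 mm over their backs; the gripper's body (75 mm by 190 mm) begins 51 mm behind the grasp point.
Start: joints at [-80.357, 30.224, 82.088, -0, 67.689, -10.227], TCP at [0.212, -0.588, 0.223] pointing down, gripper open.
Joint ranges: [-176.69, 176.69], [-43.24, 126.21], [12.49, 139.97], [-82, 262], [0, 151.66], [-163.58, 163.58]. Speed limits (degrees/s): [159.86, 159.86, 180, 180, 180, 180].

## Interface

Orientations are given as a 3x3 rotation matrix whose columns are the frame's x, y, z axes.
In Python, from workcell import arm gives the robot as it stands. The module is installed in compiled form; this text tells all that it offers.
- The arm moves only by the shell command python3 -m pendant 'ROWS' [FORCE]. ROWS is JSON, a list of rows, each a list of 5 numbers: the opening, from 0 (shut) to 1 (fully open), then the shift along the tool's x, y, z in m, then the turn about the tool's z in degrees. A call has 1 to 12 rows; each row shifts and turns the pose as measured when the row begins, along the tool's axes as they then stand; what a row does not reach is not made up. A row lasts 1/12 s, in which the tool goes at most 41.7 mm and 7.16 degrees, less where a joint would pass 70% of its speed; a pose out of reach is approached as far as the arm can. A call is refused whole if a number of a shift passes 0.0417 or a number of a turn 7.16, either way. A call with a gripper value outside its range is refused whole. The fingers move at their own pace and stop on an object; FORCE is the grip in N (left out, the last holds). Time passes only in rows, so rows that do not move let the fingers close. It gives the time, the measured TCP pose, the force and the opening at its end, in the units of the state.
- arm.read_state(): the state, without advancing time (a new reading comes with each control period).
- arm.read_camera(name): name is "scene" or "top" or "wrist"; returns the picture (480x640x3 uint8, blue, green, red); there is no depth.
- arm.camera_params(name): a dict with "camera_matrix" (3x3 intrinsics, pixels), "pose" (4x4, takes a point from camera to world coordinates). Camera axes: x right, y down, z forward; pixel columns grow to the right and rows downward; lengths in m; the calibration is good to about 2 mm. A picture is of the moment at which its call begins: read the wrist's pose just before it. camera_params takes no time and is no camera call; for the wrist camera it gives the pose at the moment of the call.
- arm.job_done(): hands the job in, once; it reports no verdict.
The state is a dict: "clock": time; "joints": joint angles; "dq": joint speeds; "joint_efforts": joint torques, N m; "position": TCP position; "tool_rot": TCP orientation; "contact_force": force on the tool from outside, world axes, zero at the start; "wrist_torque": the same for the moment, N m; "gripper_width": opening from 0.0 (shut) to 1.0 (fully open).
Only numpy, scipy, OpenCV 4.12 (cv2) and the standard library are available. Lean on these libraries where they do the work, as an engineer would, in place of code of your own. Each camera call takes 0.05 s, during which the arm holds its last target. There are 200 camera calls.

## Task

Close up the seal-kit case with your fingertips alone: push its standing lid over and ease it fully shut without slamming it, and only then push the bolt by its upstanding tab, from the side, all the way across over the lid. Nothing is to be gripped: never take the lid or the bolt's tab between the fingers, leave the loose fittings on the bench where they are, and finish clear of everything.

Things in the scene. Friction and masses are not known exactly. Their poses are not given: they have to be found in the camera images.
- case: Fixed grey steel case, an open box 120 (x) x 200 (y) x 65 mm high with O-rings inside; origin at the centre of its underside on the bench, z up, its x axis points from the free front edge of the lid to the hinge, turned up to 0.35 rad from the world's. On its right-hand (-y) side is joined a bracket, x -60 to 0, y -184 to -102, 66 mm high, which carries a flat bolt between two low rails (rail tops at 78 mm; the rails span x -43.5 to -16.5, y -182 to -104).
- lid (a joint): Angle of the flat grey lid, rad: 0 = shut (lying on the rim), grows as it opens; starts between 0.9 and 1.7 (pi/2 = upright). The hinge is along the case's y axis on its far (+x) side; the lid is 120 mm from hinge to free edge, 200 mm wide, 6 mm thick, 0.3 kg. The hinge is stiff (about 0.3 N m), so the lid stays where it is left, and a push on its outer (upper) face of 3 to 6 N moves it; stop at 1.9. Turning shut faster than 2.5 rad/s counts as slamming.
- lid_hinge (a point): Middle of the hinge axis, at (60, 0, 65) mm in the case; the lid's underside passes through the axis, its outer face lies 6 mm off it.
- lid_edge (a point): Middle of the lid's free edge, on the outer (upper) face; moves with the lid, its x axis points along the lid to the hinge, z out of the outer face. Height above the bench when shut 71 mm.
- bolt (a joint): Travel of the flat steel bolt, m: 0 = drawn back, 0.035 = end stop, fully across; it slides along the case's +y, starts at 0 to 0.006 and stays where it is left. Moves at about 3 N. Bar 14 x 70 x 6 mm, underside 74 mm above the bench (3 mm over the shut lid); when fully across its tip covers 26 mm of the lid.
- bolt_tab (a point): Centre of the upright tab on the bolt, a plate 24 (case x) x 8 (case y) x 26 mm high, from 80 to 106 mm above the bench; moves with the bolt; at joint 0 it is at (-30, -152, 93) mm in the case. To shoot the bolt its outer (-y) face is pushed towards +y.
- regulator: Bystander, loose: blue polymer pressure regulator, upright, 64 mm across, 90 mm over its ports (y), 78 mm high; origin under its centre.
- check_valve: Bystander, loose: bronze check valve lying, 90 x 34 mm, 61 mm high; origin under its centre.
- pipe_union: Bystander, loose: steel hexagon pipe union lying, 66 x 49 mm, 42 mm high; origin under its nut.
- stake: Bystander, loose: orange drip emitter stake lying flat, 170 mm long (x), 28 mm wide, 15 mm high; origin near its middle, on the bench.
- vise: Fixed small green bench vise with a knurled knob, 180 mm long with its knob, 75 wide, 89 mm high, to the left; origin under its base; not part of the job.

How it is judged:
By the outcome, as a careful person would: the job done as asked, in the order asked, and still so for the second after the job is handed in, with the robot touching nothing.
It also fails if it takes over 48 s, if anything falls off the work surface, if the arm or the gripper's body presses on something with over 40 N, if the wrist force passes 120 N, or if a joint passes its speed limit or range.

## Working session

There is one attempt and no reset: what is moved stays moved. The work goes in short steps, Python scripts to look and compute and a shell command to move; the robot and the scene stay as the last step left them, time stands still between calls to the robot, and variables do not carry over. Pictures are saved under pics/ and viewed, about 8 in all and at most 12, crops included, and the job is handed in when it is done.

```bash
mkdir -p pics
python3 - <<'E'
from workcell import arm
import cv2,numpy as np
s=arm.read_state(); print(s['clock'],s['position'],np.round(s['tool_rot'],3).tolist(),s['gripper_width'])
for n in('top','scene'):
    cv2.imwrite(f'pics/{n}0.png',arm.read_camera(n))
    p=arm.camera_params(n); print(n,np.round(p['camera_matrix'],1).tolist(),np.round(p['pose'],4).tolist())
E
```

```text
0.0 [ 0.21233977 -0.58703507  0.22157939] [[0.34, -0.94, -0.0], [-0.94, -0.34, 0.002], [-0.002, -0.0, -1.0]] 0.9994531899897721
top [[505.0, 0.0, 316.2], [0.0, 505.0, 240.4], [0.0, 0.0, 1.0]] [[0.0134, -0.9895, 0.1437, 0.2679], [-0.9999, -0.0124, 0.0079, 0.0956], [-0.0061, -0.1438, -0.9896, 1.4565], [0.0, 0.0, 0.0, 1.0]]
scene [[597.4, 0.0, 327.1], [0.0, 597.4, 243.7], [0.0, 0.0, 1.0]] [[0.8336, 0.405, -0.3755, 1.0584], [0.552, -0.5892, 0.59, -0.7502], [0.0177, -0.6991, -0.7148, 1.1265], [0.0, 0.0, 0.0, 1.0]]
```

View pics/top0.png

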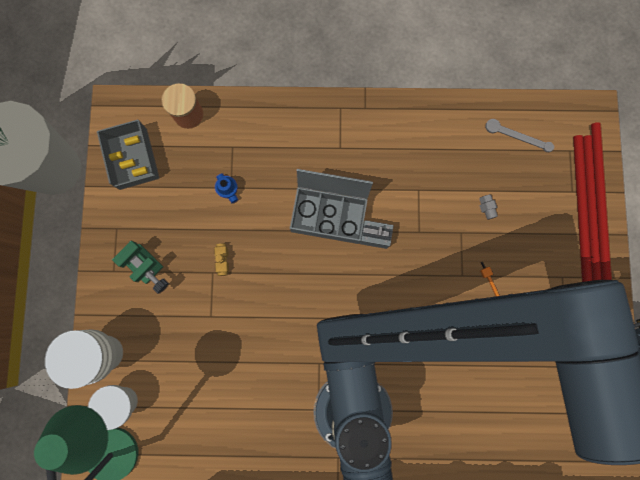

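View pics/scene0.png

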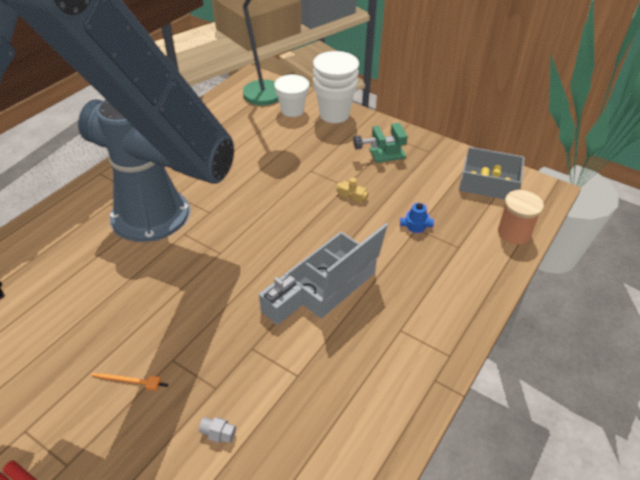

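The top view shows the case at about (330,215), its lid standing on the far side around (333,184), and the bracket and bolt at about (380,232). In the scene view the case is at about (330,285). I'll enlarge both.

Run:
```python
import cv2,numpy as np
a=cv2.imread('pics/top0.png')[162:252,282:402]; b=cv2.imread('pics/scene0.png')[220:330,250:397]
a=cv2.resize(a,(480,360),interpolation=cv2.INTER_CUBIC);a=cv2.resize(cv2.imread('pics/top0.png')[162:252,282:402],(780,585),interpolation=cv2.INTER_CUBIC)
b=cv2.resize(b,(784,587),interpolation=cv2.INTER_CUBIC)
cv2.imwrite('pics/ta.png',a);cv2.imwrite('pics/sb.png',b)
```

```text
(no output)
```

View pics/ta.png

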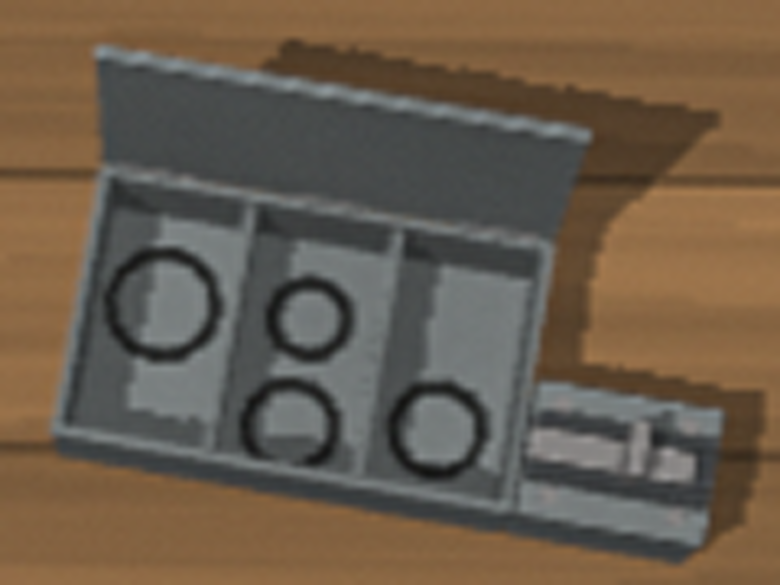

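View pics/sb.png

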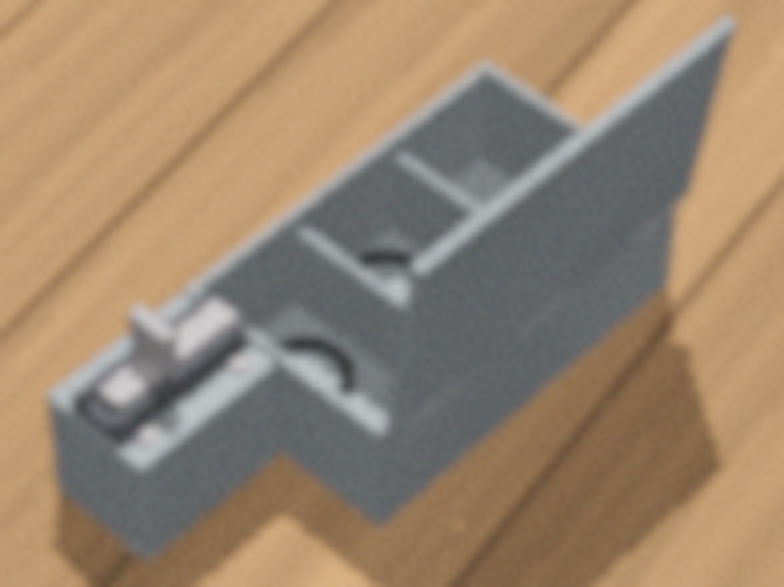

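```bash
cat > h.py <<'E'
from workcell import arm
import numpy as np
def ray(n,uv):
    p=arm.camera_params(n);K=p['camera_matrix'];T=np.array(p['pose'])
    return T[:3,3],T[:3,:3]@np.linalg.solve(K,[*uv,1])
def onz(n,uv,z):
    o,d=ray(n,uv);return o+d*(z-o[2])/d[2]
def tri(a,b):
    o1,d1=ray('top',a);o2,d2=ray('scene',b)
    s=np.linalg.lstsq(np.c_[d1,-d2],o2-o1,rcond=None)[0];p,q=o1+s[0]*d1,o2+s[1]*d2
    return (p+q)/2,np.linalg.norm(p-q)
E
python3 - <<'E'
from h import *
np.set_printoptions(precision=4,suppress=True)
t=lambda u,v:((u+.5)/6.5+282-.5,(v+.5)/6.5+162-.5)
s=lambda u,v:((u+.5)/5.333+250-.5,(v+.5)/5.333+220-.5)
FL,FR,HR,HL=[onz('top',t(*c),.065) for c in((55,433),(515,507),(550,240),(107,168))]
print(FL,FR,HR,HL)
for a,b in((FL,FR),(HL,HR),(FL,HL),(FR,HR)):print(np.linalg.norm(b-a),np.degrees(np.arctan2(*(b-a)[1::-1])))
y=(FL-FR)+(HL-HR);th=np.arctan2(-y[0],y[1]);C=(FL+FR+HR+HL)/4
print('th',th,np.degrees(th),C)
R=np.array([[np.cos(th),-np.sin(th),0],[np.sin(th),np.cos(th),0],[0,0,1]]);C[2]=0
np.savez('case.npz',R=R,C=C)
for a,b in(((97,48),(735,18)),((590,135),(412,270))):
    p,e=tri(t(*a),s(*b));q=R.T@(p-C);print('lid',p,q,e,np.degrees(np.arctan2(q[2]-.065,.06-q[0])))
for z in (.106,):
    print('tab',R.T@(onz('top',t(640,422),z)-C), R.T@(onz('scene',s(150,325),z)-C))
for nm,q in(('hinge',(.06,0,.065)),('tab0',(-.03,-.152,.093)),('front',(-.06,0,.065))):print(nm,C+R@np.array(q))
E
```

```text
[0.5036 0.1804 0.065 ] [ 0.4739 -0.0173  0.065 ] [ 0.591  -0.0324  0.065 ] [0.6208 0.1602 0.065 ]
0.1999175777363708 -98.54158842075871
0.194863776207103 -98.77708278245262
0.11890203144458611 -9.77810623692506
0.11809966917405991 -7.333682385867311
th -0.1511076091490735 -8.657828256554337 [0.5473 0.0727 0.065 ]
lid [0.6403 0.1601 0.1845] [0.0788 0.1004 0.1845] 0.0016641598115404261 98.93317862095999
lid [ 0.6063 -0.0376  0.1836] [ 0.0749 -0.1002  0.1836] 0.00048594589576725914 97.14812860116777
tab [-0.0216 -0.1437  0.106 ] [-0.0307 -0.1466  0.106 ]
hinge [0.6066 0.0637 0.065 ]
tab0 [ 0.4948 -0.0731  0.093 ]
front [0.488  0.0817 0.065 ]
```

Lid stands at about 98°, and the case is turned −8.7°. With the tool turned to match, tool x, y, z run along case −y, −x, −z. I'll close the fingers, turn and rise.

```bash
cat > st.py <<'E'
from h import *
d=np.load('case.npz');s=arm.read_state()
f=lambda v:np.round(v,4).tolist()
q=d['R'].T@(np.array(s['position'])-d['C'])
print('t',round(s['clock'],2),'case',f(q),'F_case',np.round(d['R'].T@s['contact_force'],1).tolist(),'w',round(s['gripper_width'],3))
A=d['R'].T@s['tool_rot'];print('toolx,y in case',np.round(A[:,:2].T,3).tolist(),'yaw err deg',round(float(np.degrees(np.arctan2(A[0,0],-A[1,0]))),2))
E
python3 -m pendant '[[0,0,0,-0.012,7.15],[0,0,0,-0.012,7.15],[0,0,0,-0.012,7.15],[0,0,0,-0.012,7.15],[0,0,0,0,0],[0,0,0,0,0]]' 10; python3 st.py
```

```text
clock: 0.6
position: [0.2118, -0.5841, 0.2664]
tool_rot: [[-0.158, -0.987, -0.002], [-0.987, 0.158, 0.013], [-0.012, 0.004, -1.0]]
contact_force: [0.8, 0.6, -0.5]
gripper_width: 0.633
t 0.6 case [-0.2329, -0.6998, 0.2664] F_case [0.7, 0.7, -0.5] w 0.633
toolx,y in case [[-0.007, -1.0, -0.012], [-1.0, 0.007, 0.004]] yaw err deg -0.42
```

```bash
python3 -m pendant '[[0,-0.034,-0.018,0,0],[0,-0.034,-0.018,0,0],[0,-0.034,-0.018,0,0],[0,-0.034,-0.018,0,0],[0,-0.034,-0.018,0,0],[0,-0.034,-0.018,0,0],[0,-0.034,-0.018,0,0],[0,-0.034,-0.018,0,0],[0,-0.034,-0.018,0,0],[0,-0.034,-0.018,0,0],[0,-0.034,-0.018,0,0],[0,0,0,0,0]]'; python3 st.py
```

```text
clock: 1.6
position: [0.4659, -0.2268, 0.257]
tool_rot: [[-0.131, -0.991, -0.012], [-0.991, 0.131, 0.025], [-0.024, 0.015, -1.0]]
contact_force: [-0.5, -0.4, -0.2]
gripper_width: -0.0
t 1.6 case [-0.0354, -0.3083, 0.257] F_case [-0.4, -0.5, -0.2] w -0.0
toolx,y in case [[0.02, -1.0, -0.024], [-1.0, -0.02, 0.015]] yaw err deg 1.13
```

```bash
python3 -m pendant '[[0,-0.034,-0.019,-0.003,0.5],[0,-0.034,-0.019,-0.003,0.5],[0,-0.034,-0.019,-0.003,0],[0,-0.034,-0.019,0,0],[0,-0.034,-0.019,0,0],[0,-0.034,-0.019,0,0],[0,-0.034,-0.019,0,0],[0,-0.034,-0.019,0,0],[0,-0.028,-0.018,0,0],[0,0,0,0,0],[0,0,0,0,0]]'; python3 st.py
```

```text
clock: 2.52
position: [0.6766, 0.0582, 0.2555]
tool_rot: [[-0.117, -0.993, -0.031], [-0.993, 0.116, 0.028], [-0.024, 0.034, -0.999]]
contact_force: [0.3, -0.1, -0.1]
gripper_width: 0.003
t 2.52 case [0.13, 0.0051, 0.2555] F_case [0.3, -0.1, -0.1] w 0.003
toolx,y in case [[0.034, -0.999, -0.024], [-0.999, -0.035, 0.034]] yaw err deg 1.95
```

```bash
python3 -m pendant '[[0,0,0,0.025,2],[0,0,0,0.025,0],[0,0,0,0.025,0],[0,0,0,0.025,0],[0,0,0,0,0],[0,0,0,0,0]]'; python3 st.py
python3 - <<'E'
from workcell import arm
import cv2
a=arm.read_camera('scene')[140:340,230:490];cv2.imwrite('pics/s1.png',cv2.resize(a,(780,600),interpolation=cv2.INTER_CUBIC))
E
```

```text
clock: 3.02
position: [0.6697, 0.0544, 0.1502]
tool_rot: [[-0.147, -0.988, -0.035], [-0.989, 0.147, 0.026], [-0.02, 0.039, -0.999]]
contact_force: [-0.3, -0.4, 0.4]
gripper_width: 0.003
t 3.02 case [0.1237, 0.0003, 0.1502] F_case [-0.2, -0.4, 0.4] w 0.003
toolx,y in case [[0.003, -1.0, -0.02], [-0.999, -0.004, 0.039]] yaw err deg 0.17
```

View pics/s1.png

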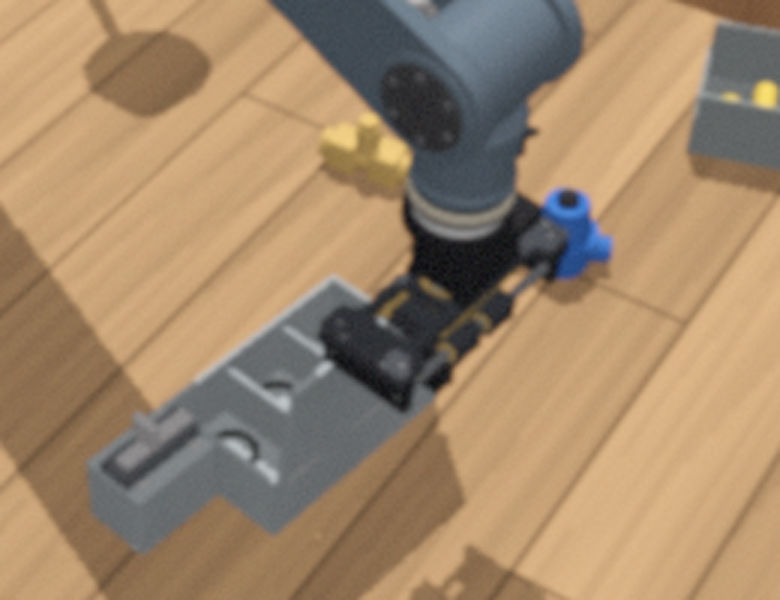

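The gripper is behind the lid and touching nothing; the bolt tab is at about (150,430). Now approach and start the push.

```bash
python3 -m pendant '[[0,0,0.010,0,0],[0,0,0.010,0,0],[0,0,0.007,0,0],[0,0,0.007,0.001,0],[0,0,0.007,0,0],[0,0,0.007,0,0],[0,0,0.007,0,0],[0,0,0.007,0.001,0]]'; python3 st.py
```

```text
clock: 3.73
position: [0.6134, 0.0599, 0.1591]
tool_rot: [[-0.149, -0.989, -0.009], [-0.989, 0.149, 0.023], [-0.021, 0.013, -1.0]]
contact_force: [3.8, -1.1, 0.3]
gripper_width: 0.01
t 3.73 case [0.0672, -0.0027, 0.1591] F_case [3.9, -0.5, 0.3] w 0.01
toolx,y in case [[0.001, -1.0, -0.021], [-1.0, -0.002, 0.013]] yaw err deg 0.08
```

```bash
python3 -m pendant '[[0,0,0.006,0.002,0],[0,0,0.006,0.002,0],[0,0,0.006,0.002,0],[0,0,0.006,0.002,0],[0,0,0.0077,0.004,0],[0,0,0.0077,0.004,0],[0,0,0.007,0.005,0],[0,0,0.007,0.005,0]]'; python3 st.py
```

```text
clock: 4.4
position: [0.5582, 0.0691, 0.1358]
tool_rot: [[-0.148, -0.989, -0.0], [-0.989, 0.148, 0.022], [-0.021, 0.003, -1.0]]
contact_force: [2.3, -0.2, 1.2]
gripper_width: 0.005
t 4.4 case [0.0113, -0.0019, 0.1358] F_case [2.3, 0.2, 1.2] w 0.005
toolx,y in case [[0.002, -1.0, -0.021], [-1.0, -0.002, 0.003]] yaw err deg 0.13
```

```bash
python3 -m pendant '[[0,0,0.0055,0.004,0],[0,0,0.0048,0.005,0],[0,0,0.0044,0.005,0],[0,0,0.0040,0.006,0],[0,0,0.0038,0.007,0],[0,0,0.0038,0.007,0],[0,0,0.0026,0.007,0],[0,0,0.0026,0.007,0]]'; python3 st.py
```

```text
clock: 5.07
position: [0.5199, 0.0759, 0.0808]
tool_rot: [[-0.148, -0.989, -0.007], [-0.989, 0.148, 0.022], [-0.021, 0.01, -1.0]]
contact_force: [1.3, -0.9, 2.5]
gripper_width: 0.001
t 5.07 case [-0.0276, -0.001, 0.0808] F_case [1.5, -0.7, 2.5] w 0.001
toolx,y in case [[0.003, -1.0, -0.021], [-1.0, -0.003, 0.01]] yaw err deg 0.14
```

```bash
python3 -m pendant '[[0,0,0,0.003,0],[0,0,0,0.003,0],[0,0,0,0.002,0],[0,0,0,0.002,0]]'; python3 st.py;  python3 -m pendant '[[0,0,0,0.002,0],[0,0,0,0.002,0]]'; python3 st.py
```

```text
clock: 5.4
position: [0.517, 0.0764, 0.0712]
tool_rot: [[-0.147, -0.989, -0.013], [-0.989, 0.147, 0.023], [-0.02, 0.016, -1.0]]
contact_force: [-5.5, -1.3, 31.6]
gripper_width: 0.01
t 5.4 case [-0.0306, -0.0009, 0.0712] F_case [-5.2, -2.1, 31.6] w 0.01
toolx,y in case [[0.003, -1.0, -0.02], [-1.0, -0.003, 0.016]] yaw err deg 0.18
clock: 5.57
position: [0.517, 0.0764, 0.0713]
tool_rot: [[-0.147, -0.989, -0.012], [-0.989, 0.146, 0.022], [-0.02, 0.015, -1.0]]
contact_force: [-2.2, -1.4, 16.2]
gripper_width: 0.006
t 5.57 case [-0.0305, -0.0009, 0.0713] F_case [-2.0, -1.7, 16.2] w 0.006
toolx,y in case [[0.004, -1.0, -0.02], [-1.0, -0.004, 0.015]] yaw err deg 0.23
```

```bash
python3 -m pendant '[[0,0,0,-0.02,0],[0,0,0,-0.03,0],[0,0,0,-0.03,0],[0,0.03,0,0,0],[0,0.035,0,0,0],[0,0.035,0,0,0],[0,0.035,0,0,0],[0,0.035,0,0,0],[0,0.03,0,0,0],[0,0.01,0,0,0],[0,0,0,0,0],[0,0,0,0,0]]'; python3 st.py
python3 - <<'E'
from workcell import arm
import cv2
for n in('top','scene','wrist'):cv2.imwrite(f'pics/{n}2.png',arm.read_camera(n))
a=cv2.imread('pics/scene2.png')[215:335,250:406];a=cv2.resize(a,(780,600),interpolation=cv2.INTER_CUBIC)
cv2.imwrite('pics/s2c.png',a)
E
```

```text
clock: 6.57
position: [0.4813, -0.1378, 0.1494]
tool_rot: [[-0.142, -0.99, -0.024], [-0.99, 0.142, 0.027], [-0.023, 0.028, -0.999]]
contact_force: [-1.1, -0.2, 0.3]
gripper_width: 0.005
t 6.57 case [-0.0335, -0.2181, 0.1494] F_case [-1.1, -0.4, 0.3] w 0.005
toolx,y in case [[0.008, -1.0, -0.023], [-1.0, -0.009, 0.028]] yaw err deg 0.47
```

View pics/s2c.png

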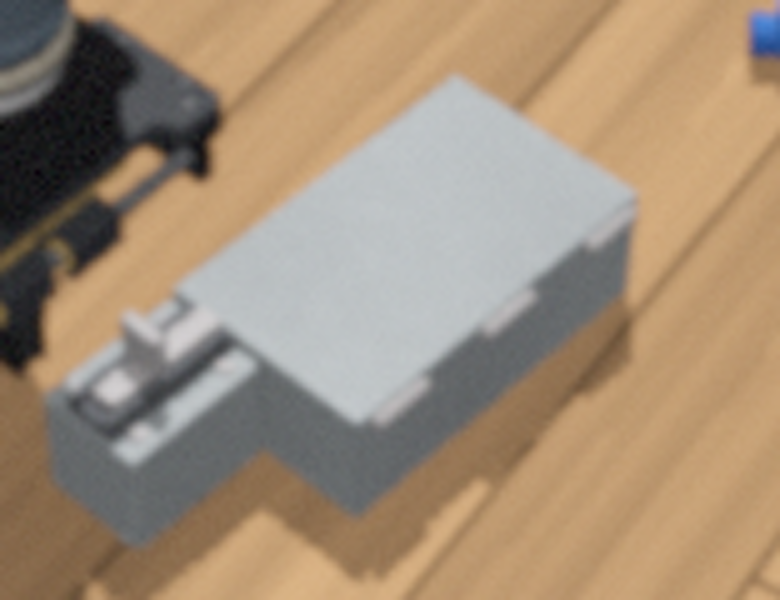

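View pics/wrist2.png

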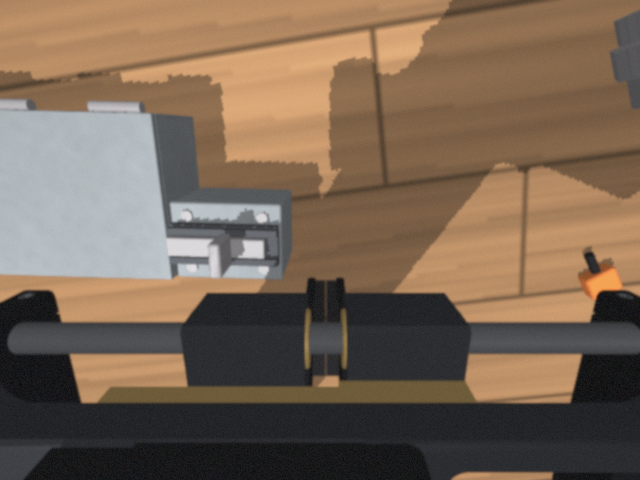

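Lid is shut: in the scene view it lies flat on the rim. In the wrist view the tab is at about (218,257), and the lid's hinge-side corner is at (152,113).

Run:
```python
from h import *
d=np.load('case.npz')
f=lambda uv,z:np.round(d['R'].T@(onz('wrist',uv,z)-d['C']),4)
print('lid corner .06,-.1',f((152,113),.071),'brk 0,-.184',f((291,192),.066),'brk -.06,-.184?',f((281,277),.066))
for p in((210,240),(228,240),(210,275),(222,276)):print('tab top',p,f(p,.106),f(p,.08))
```

```text
lid corner .06,-.1 [ 0.0574 -0.1008  0.071 ] brk 0,-.184 [ 0.0058 -0.1907  0.066 ] brk -.06,-.184? [-0.0604 -0.1817  0.066 ]
tab top (210, 240) [-0.018  -0.1441  0.106 ] [-0.0267 -0.1344  0.08  ]
tab top (228, 240) [-0.0178 -0.1554  0.106 ] [-0.0264 -0.1472  0.08  ]
tab top (210, 275) [-0.0419 -0.1419  0.106 ] [-0.0536 -0.1319  0.08  ]
tab top (222, 276) [-0.0425 -0.1496  0.106 ] [-0.0542 -0.1406  0.08  ]
```

Tab centre comes out at x −0.030, y about −0.146 in the case, so the bolt is at about 5 mm. Descend outside it.

```bash
python3 -m pendant '[[0,0,-0.002,0.02,0],[0,0,-0.003,0.02,0],[0,0,-0.003,0.02,0],[0,0,0,0,0],[0,0,0,0,0]]'; python3 st.py
```

```text
clock: 7.13
position: [0.4903, -0.1287, 0.0891]
tool_rot: [[-0.128, -0.991, -0.022], [-0.991, 0.128, 0.026], [-0.023, 0.025, -0.999]]
contact_force: [0.5, 0.2, -0.1]
gripper_width: 0.003
t 7.13 case [-0.0261, -0.2076, 0.0891] F_case [0.5, 0.3, -0.1] w 0.003
toolx,y in case [[0.022, -0.999, -0.023], [-0.999, -0.023, 0.025]] yaw err deg 1.28
```

```bash
python3 -m pendant '[[0,-0.01,0.002,0,1],[0,-0.01,0.002,0,0],[0,-0.008,0,0,0],[0,-0.006,0,0,0],[0,-0.005,0,0,0],[0,-0.005,0,0,0],[0,-0.005,0,0,0]]'; python3 st.py
```

```text
clock: 7.72
position: [0.4953, -0.0743, 0.0946]
tool_rot: [[-0.139, -0.99, -0.017], [-0.99, 0.139, 0.023], [-0.021, 0.02, -1.0]]
contact_force: [-0.6, -2.0, -2.5]
gripper_width: 0.005
t 7.72 case [-0.0293, -0.1532, 0.0946] F_case [-0.3, -2.1, -2.5] w 0.005
toolx,y in case [[0.011, -1.0, -0.021], [-1.0, -0.012, 0.02]] yaw err deg 0.64
```

```bash
python3 -m pendant '[[0,-0.005,0,0.002,0],[0,-0.005,0,0.002,0],[0,-0.004,0,0.001,0]]'; python3 st.py; python3 -m pendant '[[0,-0.004,0,0.001,0],[0,-0.003,0,0.001,0]]'; python3 st.py
```

```text
clock: 7.97
position: [0.4985, -0.0606, 0.0907]
tool_rot: [[-0.138, -0.99, -0.014], [-0.99, 0.138, 0.02], [-0.018, 0.017, -1.0]]
contact_force: [-1.2, -2.3, 1.5]
gripper_width: 0.005
t 7.97 case [-0.0282, -0.1391, 0.0907] F_case [-0.8, -2.4, 1.5] w 0.005
toolx,y in case [[0.012, -1.0, -0.018], [-1.0, -0.013, 0.017]] yaw err deg 0.71
clock: 8.13
position: [0.5001, -0.0534, 0.0888]
tool_rot: [[-0.138, -0.99, -0.013], [-0.99, 0.138, 0.019], [-0.017, 0.016, -1.0]]
contact_force: [-0.6, -3.1, 1.0]
gripper_width: 0.008
t 8.13 case [-0.0277, -0.1318, 0.0888] F_case [-0.2, -3.2, 1.0] w 0.008
toolx,y in case [[0.012, -1.0, -0.017], [-1.0, -0.013, 0.016]] yaw err deg 0.71
```

```bash
for i in 1 2 3; do :; done; python3 -m pendant '[[0,-0.003,0,0,0],[0,-0.003,0,0,0]]'; python3 st.py; python3 -m pendant '[[0,-0.003,0,0,0]]'; python3 st.py
```

```text
clock: 8.3
position: [0.5009, -0.0495, 0.0888]
tool_rot: [[-0.134, -0.991, -0.014], [-0.991, 0.134, 0.014], [-0.012, 0.016, -1.0]]
contact_force: [-6.9, -20.8, 3.8]
gripper_width: 0.002
t 8.3 case [-0.0275, -0.1278, 0.0888] F_case [-3.7, -21.6, 3.8] w 0.002
toolx,y in case [[0.016, -1.0, -0.012], [-1.0, -0.016, 0.016]] yaw err deg 0.93
clock: 8.38
position: [0.5009, -0.0496, 0.0888]
tool_rot: [[-0.13, -0.991, -0.015], [-0.991, 0.13, 0.007], [-0.005, 0.016, -1.0]]
contact_force: [-5.7, -17.4, 2.0]
gripper_width: 0.003
t 8.38 case [-0.0275, -0.1279, 0.0888] F_case [-3.0, -18.0, 2.0] w 0.003
toolx,y in case [[0.021, -1.0, -0.005], [-1.0, -0.021, 0.016]] yaw err deg 1.18
```

The force has jumped to about 20 N with no more travel, so this looks like the end stop. Back off, rise and look.

```bash
python3 -m pendant '[[0,0.012,0,0,0],[0,0.03,0,0,0],[0,0.035,0,0,0],[0,0,0,-0.035,0],[0,0,0,-0.035,0],[0,0.01,0,-0.02,0],[0,0.03,0,0,0],[0,0,0,0,0],[0,0,0,0,0]]'; python3 st.py
python3 - <<'E'
from workcell import arm
import cv2
for n in('scene','wrist'):cv2.imwrite(f'pics/{n}3.png',arm.read_camera(n))
w=cv2.imread('pics/wrist3.png')
a=cv2.imread('pics/scene3.png')
cv2.imwrite('pics/c3.png',cv2.hconcat([cv2.resize(w[:360,:400],(440,396)),cv2.resize(a[225:335,250:350],(360,396),interpolation=cv2.INTER_CUBIC)]))
E
```

```text
clock: 9.13
position: [0.4847, -0.166, 0.1758]
tool_rot: [[-0.134, -0.991, -0.027], [-0.991, 0.134, 0.021], [-0.018, 0.029, -0.999]]
contact_force: [0.2, 0.1, -0.2]
gripper_width: 0.006
t 9.13 case [-0.026, -0.2454, 0.1758] F_case [0.2, 0.1, -0.2] w 0.006
toolx,y in case [[0.016, -1.0, -0.018], [-0.999, -0.017, 0.029]] yaw err deg 0.93
```

View pics/c3.png

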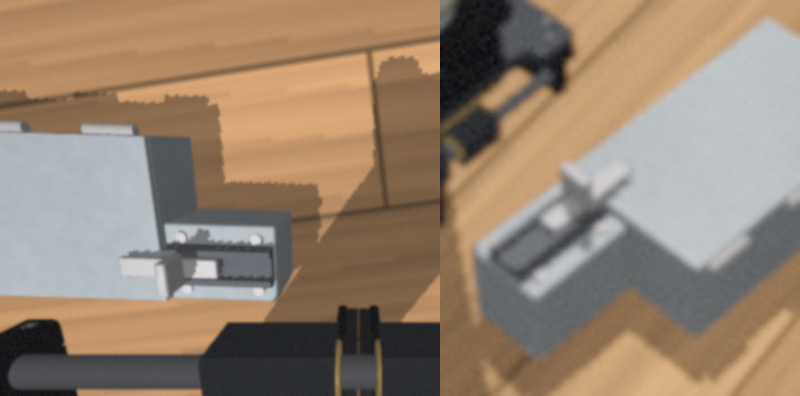

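The bolt lies over the lid; its tip is at about (120,265) in the left panel and the lid is flat. I'll check the overlap in numbers and hand in if it agrees.

Run:
```python
from h import *
d=np.load('case.npz')
f=lambda u,v,z:np.round(d['R'].T@(onz('wrist',(u/1.1,v/1.1),z)-d['C']),4)
print('tip',f(120,255,.08),f(120,276,.08),'want y -.074; lid edge',f(148,137,.071),f(165,298,.071),'bar rear',f(222,262,.08),'want -.144; tab near outer',f(168,298,.106),'want -.121')
```

```text
tip [-0.024  -0.0751  0.08  ] [-0.0399 -0.0722  0.08  ] want y -.074; lid edge [ 0.056  -0.1028  0.071 ] [-0.0604 -0.0975  0.071 ] bar rear [-0.0274 -0.1475  0.08  ] want -.144; tab near outer [-0.0448 -0.1193  0.106 ] want -.121
```

The tip is at y −0.074, as expected for the end stop.

```bash
python3 -c "
from workcell import arm
print(arm.read_state()['contact_force'],arm.job_done())"
```

```text
the job is handed in; nothing more can be done
[1.03664448 0.64958918 0.27573935] None
```

The case is closed: the lid is shut and the bolt is fully across over it. I handed the job in at about 9.2 s of the 48 s allowed, and the hand-in reports no verdict.

- **Lid:** I pushed it over from behind with the shut fingertips, at an estimated 1 rad/s on average. I didn't measure its turning speed directly. It stopped with the fingertips at 71 mm, the shut height. Pressing it down peaked at about 32 N on the fingertips, more than was needed.
- **Bolt:** After the lid was shut, I pushed the tab from its outer side until it stopped moving and the force rose to about 20 N.
- **Last checks:**
  - The wrist camera puts the bolt tip at y −74 mm in the case, which matches the end stop and a 26 mm overlap.
  - The bar's rear end and the tab's outer face read 2–3.5 mm off their expected places, within picture accuracy.
  - The gripper was raised well clear, with the wrist force near zero.
- **Loose fittings:** My path did not go near them, but I didn't compare their positions before and after.

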